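Check the closing gap of a test fixture with a feeler blade

TASK

Swing the test fixture's open lid all the way shut over its circuit board, then pick up the feeler gauge by its upright grip. Lay its blade flat on the ledge at the fixture's front and slide it straight in, without forcing it, until it drags snugly between ledge and lid with its nose under the flat part of the lid's lip, but not beyond the back of the ledge. Finish while still holding the gauge still at that depth, the lid not touched by the gripper, and leave the other things on the bench where they are.

Things in the scene. Friction and masses are not known exactly. Their poses are not given: they have to be found in the camera images.
- mouth (a point): On the top face of the fixture's front ledge (40 mm above the bench), mid-width, right under the free front edge of the shut lid. x points into the fixture (the way the blade goes in), y left, z up. The shut lid covers x = 0 to 120 mm; its underside slopes from 8.5 mm above the ledge at x = 0 to 1.5 mm above it at x = 15 mm and is flat from there on (gap 1.5 mm).
- fixture: Test fixture, a fixed aluminium clamshell 140 mm deep (x) and 160 mm wide (y) holding a green circuit board, origin at the centre of its underside; axes as mouth, which is at x = -50, z = 40 mm here. Its mouth side faces the robot. Nothing stands behind it within 60 mm.
- ledge: The fixture's front ledge, the lower of the two plates: fixed block 60 mm (x) by 160 mm (y) by 40 mm tall, origin at the centre of its underside. In the frame of mouth its flat top runs from x = -20 mm (front edge, only bench before it) to x = +40 mm (back edge; the circuit board lies behind and lower).
- lid_hinge_line (a point): Middle of the lid's hinge line, which runs along the fixture's y; 120 mm behind (x) and 7.5 mm above mouth. Fixed; axes as mouth.
- lid (a joint): Lid angle, rad: 0 fully shut (on a stop), 1.57 upright; grows as its front edge swings up and away from the robot, to a stop at 1.65. Starts at 1.35 to 1.55. The stiff, damped hinge holds it above about 1.3; pushed below about 1.2 it sinks shut by its weight in 1 to 2 s. No latch: the blade lifts it to 0.012 to 0.03 against 2 to 5 N.
- lid_edge (a point): On the lid's outer face (upper when shut), mid-width, 115 mm from the hinge line, 5 mm in from the free edge. The lid, the upper plate, is an aluminium frame 150 mm wide, 120 mm long, 10 mm thick, with a clear window. Axes as mouth when shut; they turn with the lid.
- gauge_grip (a point): Feeler gauge, 90 g: flat steel blade 3 mm thick, 16 mm wide, with an upright black block grip on its rear end. Point: the grip's centre, 18 mm above the gauge's underside. Grip 40 mm long (x), 16 mm wide (y), 36 mm tall. x points along the blade, z up. Blade sticks out 80 mm ahead of the grip; nose's end is 101.5 mm ahead of this point. Lies flat on the bench, nose away from the robot.
- gauge_tip (a point): The rounded nose's end of the blade, mid-width and mid-thickness (1.5 mm above the underside). Axes as gauge_grip.
- tub: Bystander: open plastic tub with small parts, 90 x 70 x 35 mm, origin at the centre of its underside. Lies on one side of the fixture, the gauge on the other.
- driver: Bystander: screwdriver 150 mm long lying on the bench, origin under its middle.
- capacitor: Bystander: upright grey can, 32 mm across, 45 mm tall, origin at the centre of its underside.
Things that resemble listed ones, but are neither listed nor needed, are in the scene too. Leave any blue look-alike of the fixture alone. Leave any turquoise look-alike of the part that bears gauge_grip alone.

How it is judged:
By the outcome, as a careful person would: the job done as asked, in the order asked, and still so for the second after the job is handed in, while the arm keeps its last pose, push and grip.
It also fails if it takes over 59 s, if anything falls off the work surface, if the arm or the gripper's body presses on something with over 40 N, if the wrist force passes 120 N, or if a joint passes its speed limit or range.

ROBOT

A 7-joint arm with a two-finger parallel gripper is mounted at the origin on the work surface. World frame = base frame: x ahead of the robot, y to its left, z up, the work surface at z = 0. Lengths are in m, angles in rad, forces in N, time in s.
With the tool pointing down it reaches from about 0.4 to 0.85 m from the base axis. Payload 4.5 kg.
Tool frame: the origin (TCP) lies on the centre line of the jaws, within the pads' length; the fingertips stand 17 mm ahead of it and the grasp point (between the pads) lies 2 mm behind it (r.tip_reach is the distance from the TCP to the fingertips, in m); z points along the fingers, y is the line along which they close (so a half turn about z gives the same grasp; the last joint's range is limited). The gripper opens to 88 mm and grips with 3 to 60 N. Pads are 18 mm wide; open, the fingers measure 123 mm over their backs; the gripper's body (75 mm by 187 mm) begins 45 mm behind the grasp point.
Start: joints at [1.318, 0.689, -0.195, 1.565, 0.157, 0.902, -0.215], TCP at [0.177, -0.599, 0.256] pointing down, gripper open.
Joint ranges: [-3.01, 3.01], [-0.46, 2.08], [-1.47, 1.51], [0.13, 2.56], [-1, 4.14], [0.04, 2.09], [-2.66, 2.66]. Speed limits (rad/s): [2.57, 2.57, 3.14, 3.14, 3.14, 3.14, 3.14].

INTERFACE

Orientations are given as a unit quaternion [x, y, z, w].
In Python, from plant import r gives the robot as it stands.
- The arm moves only by the tool step_arm, never from a script. Its argument "steps" is a list of rows, each a list of 7 numbers: the shift along the tool's x, y, z in cm, then the turn, a rotation vector about the tool's x, y, z in degrees, then the gripper's target within -1 to 1 (shut at 1, half-way at 0, fully open at -1). A call has 1 to 8 rows; each row shifts and turns the commanded pose from where the row before left it, along the tool's axes as they then stand; what a row does not reach is not made up. A row lasts 1/8 s, in which the tool goes at most 62.5 mm and 10.7 degrees, less where a joint would pass 70% of its speed; a pose out of reach is approached as far as the arm can. A call with a gripper value outside its range is refused whole. The fingers move at their own pace and stop on an object; "force" is the grip in N (left out, the last holds). Time passes only in rows, so rows that do not move let the fingers close. It gives the time, the measured TCP pose, the force, the opening and the grip force at its end, in the units of the state.
- r.get_state(): the state, without advancing time (a new reading comes with each control period).
- r.snapshot(name): name is "scene" or "top" or "wrist"; returns a dict with "pixels" (400x640x3 uint8, red, green, blue), "fx", "fy", "cx", "cy" (pixels), "cam_to_world" (4x4, takes a point from camera to world coordinates). Camera axes: x right, y down, z forward; pixel columns grow to the right and rows downward; lengths in m; the calibration is good to about 2 mm. A picture is of the moment at which its call begins. There is no depth.
- r.finish_job(): hands the job in; it is judged then, once.
The state is a dict: "clock": time; "q": joint angles; "qd": joint speeds; "joint_torque": joint torques, N m; "tool_pos": TCP position; "eef_rot": TCP orientation; "contact_force": force on the tool from outside, world axes, zero at the start; "moment": the same for the moment, N m; "opening": opening from 0.0 (shut) to 1.0 (fully open); "finger_force": force on a finger pad.
Only numpy, scipy, OpenCV 4.12 (cv2) and the standard library are available. Lean on these libraries where they do the work, as an engineer would, in place of code of your own. Each camera call takes 0.05 s, during which the arm holds its last target. There are 200 camera calls.

## Working session

There is one attempt and no reset: what is moved stays moved. The work goes in short steps, Python scripts to look and compute and a tool call to move; the robot and the scene stay as the last step left them, time stands still between calls to the robot, and variables do not carry over. Pictures are saved under pics/ and viewed, at most 10 in all, crops included, and the job is handed in when it is done.

Besides the shell and the picture viewer there is one more tool, called after "Call:" in YAML: its name, and indented under it one key for each argument. step_arm: Moves the arm, as the interface text tells. Its arguments: {"type":"object","properties":{"steps":{"type":"array","items":{"type":"array","items":{"type":"number"}}},"force":{"type":"number"}},"required":["steps"]}

```bash
mkdir -p pics; ls
cat > h.py <<'E'
import numpy as np, cv2
from plant import r
from scipy.spatial.transform import Rotation as R
def snap(n,f):
    s=r.snapshot(n); cv2.imwrite('pics/'+f,s['pixels'][:,:,::-1]); np.save('pics/'+f+'.npy',s,allow_pickle=True); return s
def load(f): return np.load('pics/'+f+'.npy',allow_pickle=True).item()
def ray(s,u,v):
    T=np.array(s['cam_to_world']); d=T[:3,:3]@np.array([(u-s['cx'])/s['fx'],(v-s['cy'])/s['fy'],1]); return T[:3,3],d
def onz(s,u,v,z):
    o,d=ray(s,u,v); return o+d*(z-o[2])/d[2]
def proj(s,p):
    T=np.array(s['cam_to_world']); c=T[:3,:3].T@(np.array(p)-T[:3,3]); return c[0]/c[2]*s['fx']+s['cx'],c[1]/c[2]*s['fy']+s['cy']
E
python3 - <<'E'
from h import *
snap('scene','s1.png');snap('top','t1.png')
st=r.get_state();print(st)
print(R.from_quat(st['eef_rot']).as_matrix().round(3), r.tip_reach)
E
```

```text
pics
{'clock': 0.1, 'q': array([ 1.31778856,  0.68985537, -0.19454935,  1.56619161,  0.1573189 ,
        0.90248176, -0.21509447]), 'qd': array([ 0.00060084, -0.00313856, -0.00178663, -0.00408844, -0.00044153,
       -0.0012809 , -0.00075929]), 'joint_torque': array([-2.29766934e-03, -5.28508115e+01, -1.27091937e+00, -1.53839260e+01,
       -5.24854765e-02,  1.99062670e-03,  4.42832220e-05]), 'tool_pos': array([ 0.17663724, -0.59899223,  0.25503178]), 'eef_rot': array([ 9.89727102e-01,  1.42967368e-01, -1.63862141e-04, -7.53404926e-04]), 'contact_force': array([-0.31804818,  0.01538187,  0.01193735]), 'moment': array([ 0.00169679, -0.01155161, -0.02155763]), 'finger_force': 0.0, 'opening': 1.0013345267687475}
[[ 0.959  0.283 -0.001]
 [ 0.283 -0.959  0.001]
 [-0.    -0.002 -1.   ]] 0.017
```

View pics/s1.png

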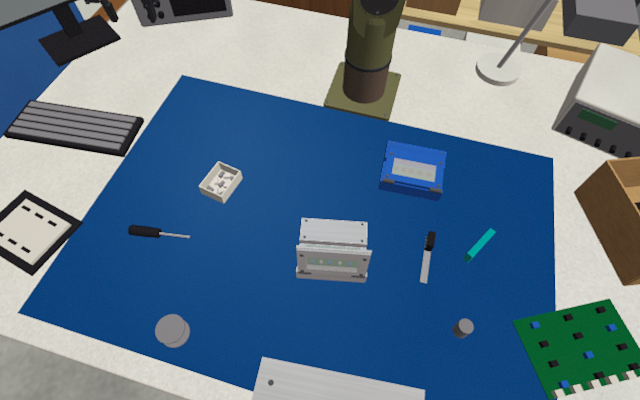

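View pics/t1.png

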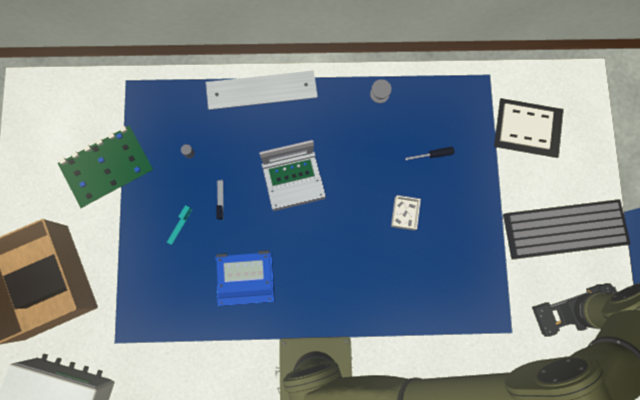

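The scene view looks back at the robot. In the top view (x up, y left), the fixture is at about (293,178) with its lid standing at the far side, (288,152). The gauge is at (220,200), its grip at (219,212) and its nose at (220,181). The turquoise decoy is at (180,225) and the blue one at (245,278). Next I'll crop and enlarge.

Run:
```python
from h import *
s=load('t1.png'); im=s['pixels'][:,:,::-1]
c=cv2.resize(im[130:230,200:340],None,fx=5.5,fy=5.5,interpolation=cv2.INTER_CUBIC); cv2.imwrite('pics/t1c.png',c)
print(s['fx'],np.array(s['cam_to_world']).round(3))
hsv=cv2.cvtColor(im,cv2.COLOR_BGR2HSV)
sub=np.zeros(im.shape[:2],np.uint8); sub[165:230,205:235]=1
blue=((hsv[...,0]>95)&(hsv[...,0]<125)&(hsv[...,1]>130))
m=((~blue)&(sub>0)).astype(np.uint8)
dark=m*(im.max(2)<70); light=m*(im.min(2)>90)
for n,k in(('dark',dark),('light',light),('all',m)):
    print(n,k.sum(),cv2.minAreaRect(cv2.findNonZero(k)))
for z in(0,.036,.04):print(z,onz(s,219,212,z),onz(s,220,180.5,z))
```

```text
508.52202840288663 [[-0.024 -0.985  0.169  0.227]
 [-1.     0.021 -0.021  0.014]
 [ 0.017 -0.17  -0.985  1.512]
 [ 0.     0.     0.     1.   ]]
dark 70 ((219.5, 212.0), (12.0, 5.0), 90.0)
light 147 ((219.5, 192.5), (25.0, 5.0), 90.0)
all 263 ((220.0, 198.5), (39.0, 6.0), 90.0)
0 [0.47598669 0.27989522 0.        ] [0.57273343 0.27774669 0.        ]
0.036 [0.47005283 0.27356367 0.036     ] [0.56449556 0.27146631 0.036     ]
0.04 [0.46939351 0.27286017 0.04      ] [0.56358024 0.27076849 0.04      ]
```

View pics/t1c.png

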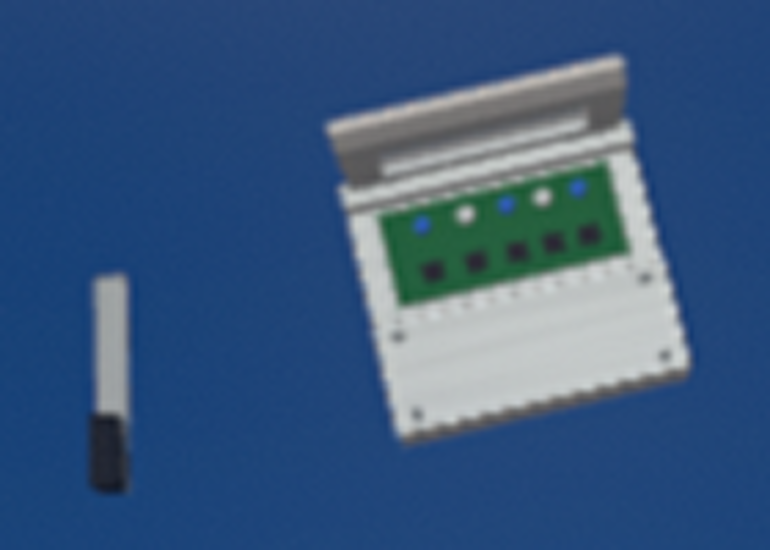

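The crop shows the ledge's front top edge running from (398,436) to (688,369). The gauge blade's nose is at (110,276), and the top of the black grip spans (92-122, 415-490).

Run:
```python
from h import *
s=load('t1.png')
def P(u,v,z): return onz(s,200+(u+.5)/5.5-.5,130+(v+.5)/5.5-.5,z)
a,b=P(398,436,.04),P(688,369,.04); d=a-b; print(a,b,np.linalg.norm(d)); x=np.array([d[1],-d[0],0]); x/=np.linalg.norm(x); print('yaw',np.degrees(np.arctan2(x[1],x[0])))
m=(a+b)/2+.02*x; print('mouth',m,'hinge',m+.12*x+[0,0,.0075])
print('lid top', [P(328,125,z).round(3) for z in(.15,.165)],[P(622,58,z).round(3) for z in (.15,.165)])
print('nose',P(110,276,.003),'grip top rear',P(106,488,.036),'front',P(106,414,.036))
st=r.get_state();T=st['tool_pos'];print(T)
```

```text
[0.47542296 0.11833647 0.04      ] [ 0.50855351 -0.03712737  0.04      ] 0.158954836087859
yaw 12.030214054668669
mouth [0.51154899 0.0447731  0.04      ] hinge [0.62891353 0.0697844  0.0475    ]
lid top [array([0.616, 0.144, 0.15 ]), array([0.612, 0.143, 0.165])] [array([ 0.648, -0.004,  0.15 ]), array([ 0.644, -0.004,  0.165])]
nose [0.57432694 0.27847728 0.003     ] grip top rear [0.45134753 0.27379194 0.036     ] front [0.49129449 0.27415437 0.036     ]
[ 0.17663724 -0.59899223  0.25503178]
```

Call:
step_arm:
  steps:
    - [0,0,0,0,0,4.4,1]
    - [4.0,-3.5,0,0,0,0,1]
    - [4.0,-3.5,0,0,0,0,1]
    - [4.0,-3.5,0,0,0,0,1]
    - [4.0,-3.5,0,0,0,0,1]
    - [4.0,-3.5,0,0,0,0,1]
    - [4.0,-3.5,0,0,0,0,1]
    - [4.0,-3.5,0,0,0,0,1]
  force: 20

```text
clock: 1.1
tool_pos: [0.4003, -0.3, 0.2556]
eef_rot: [0.994, 0.105, -0.0, -0.0]
contact_force: [0.8, 0.3, 0.6]
opening: 0.116
finger_force: 0.0
```

```bash
cat >> h.py <<'E'
def fix2w(p,m=(.5115,.0448,.04),yaw=12.):
    return np.array(m)+R.from_euler('z',yaw,degrees=True).apply(p)
def todo(target,yaw):
    st=r.get_state(); Rm=R.from_quat(st['eef_rot']); d=Rm.inv().apply(np.array(target)-st['tool_pos'])*100
    want=R.from_euler('z',yaw,degrees=True)*R.from_euler('x',180,degrees=True)
    print('t',round(st['clock'],2),'pos',st['tool_pos'].round(4),'shift cm',d.round(2),'turn',np.degrees((Rm.inv()*want).as_rotvec()).round(2),'F',st['contact_force'].round(2),'open',round(st['opening'],3),'grip',round(float(st['finger_force']),1))
E
python3 -c "
from h import *
todo(fix2w([.19,0,.215]),12)"
```

```text
t 1.1 pos [ 0.4003 -0.3     0.2556] shift cm [ 37.06 -31.39   0.05] turn [-0.01  0.01  0.03] F [0.82 0.27 0.56] open 0.116 grip 0.0
```

Call:
step_arm:
  steps:
    - [4.6,-3.9,0,0,0,0,1]
    - [4.6,-3.9,0,0,0,0,1]
    - [4.6,-3.9,0,0,0,0,1]
    - [4.6,-3.9,0,0,0,0,1]
    - [4.6,-3.9,0,0,0,0,1]
    - [4.6,-3.9,0,0,0,0,1]
    - [4.6,-3.9,0,0,0,0,1]
    - [4.9,-4.1,0,0,0,0,1]

```text
clock: 2.1
tool_pos: [0.6968, 0.0832, 0.2553]
eef_rot: [0.994, 0.105, -0.0, 0.0]
contact_force: [1.0, 0.3, 0.2]
opening: 0.007
finger_force: 0.0
```

```bash
python3 -c "
from h import *
todo(fix2w([.19,0,.112]),12)
s=snap('scene','s2.png'); cv2.imwrite('pics/s2c.png',cv2.resize(s['pixels'][100:300,220:480,::-1],None,fx=3,fy=3,interpolation=2))"
```

```text
t 2.1 pos [0.6968 0.0832 0.2553] shift cm [ 0.09 -0.1  10.33] turn [0.03 0.06 0.02] F [0.96 0.32 0.23] open 0.007 grip 0.0
```

View pics/s2c.png

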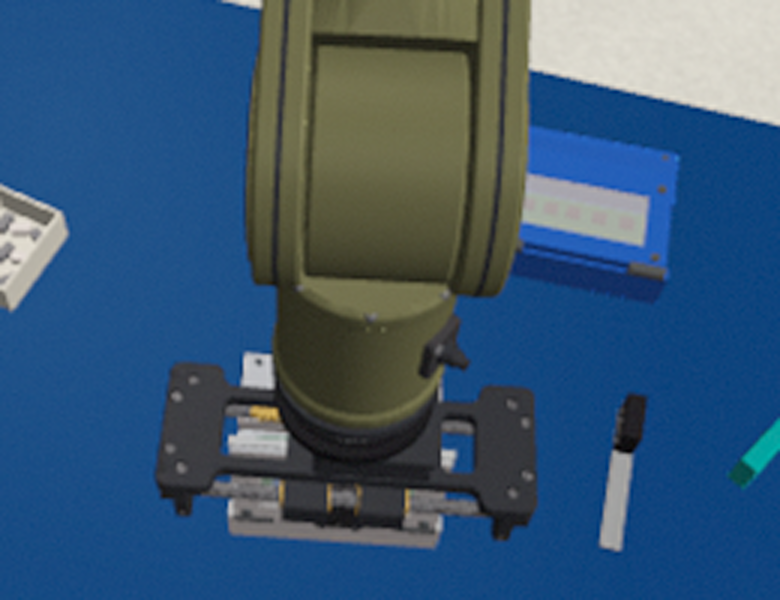

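The gripper is above and behind the upright lid, over the fixture (about (340,490) in the crop). I'll go down behind the lid and pull it towards the robot.

Call:
step_arm:
  steps:
    - [0,0,3.5,0,0,0,1]
    - [0,0,3.5,0,0,0,1]
    - [0,0,3.3,0,0,0,1]
    - [-2,0,0,0,0,0,1]
    - [-2,0,0,0,0,0,1]
    - [-1,0,0,0,0,0,1]
    - [-1,0,0,0,0,0,1]
    - [-1,0,0,0,0,0,1]

```text
clock: 3.15
tool_pos: [0.6284, 0.0674, 0.1529]
eef_rot: [0.994, 0.105, 0.001, -0.0]
contact_force: [1.9, -0.2, -1.6]
opening: 0.007
finger_force: 0.9
```

Call:
step_arm:
  steps:
    - [-1,0,0,0,0,0,1]
    - [-0.5,0,0,0,0,0,1]
    - [-0.5,0,0,0,0,0,1]
    - [-0.5,0,0,0,0,0,1]
    - [-0.5,0,0,0,0,0,1]
    - [-0.5,0,0,0,0,0,1]
    - [-0.5,0,0,0,0,0,1]

```text
clock: 4.03
tool_pos: [0.5882, 0.0588, 0.1527]
eef_rot: [0.994, 0.105, -0.0, 0.0]
contact_force: [0.2, -0.4, -0.2]
opening: 0.006
finger_force: 0.0
```

Call:
step_arm:
  steps:
    - [0,0,-3,0,0,0,1]
    - [0,0,-4,0,0,0,1]
    - [-1.4,-4.6,0,0,0,0,0]
    - [-1.4,-4.7,0,0,0,0,0]
    - [-1.4,-4.7,0,0,0,0,0]
    - [-1.4,-4.7,0,0,0,0,0]
    - [-1.4,-4.7,0,0,0,0,0]
    - [0,0,0,0,0,9.5,0]

```text
clock: 5.03
tool_pos: [0.4683, 0.2781, 0.2227]
eef_rot: [1.0, 0.024, -0.001, -0.002]
contact_force: [-0.1, -1.0, -0.5]
opening: 0.5
finger_force: 0.0
```

Run:
```python
from h import *
todo([.471,.274,.2],2.5)
w=snap('wrist','w1.png');s=snap('scene','s3.png');t=snap('top','t3.png')
print(np.array(w['cam_to_world']).round(3),w['fx'])
a=cv2.resize(w['pixels'][:,:,::-1],(448,280)); b=cv2.resize(s['pixels'][190:300,280:480,::-1],None,fx=2,fy=2,interpolation=2)
c=cv2.resize(t['pixels'][120:240,190:350,::-1],None,fx=2.5,fy=2.5,interpolation=2)
o=np.zeros((600,800,3),np.uint8);o[:280,:448]=a;o[290:290+c.shape[0],:400]=c[:310];o[290:510,400:800]=b
cv2.imwrite('pics/m3.png',o)
```

```text
t 5.03 pos [0.4683 0.2781 0.2227] shift cm [0.25 0.43 2.27] turn [-0.19  0.09  0.28] F [-0.06 -0.96 -0.54] open 0.5 grip 0.0
[[ 0.048 -0.953 -0.3    0.545]
 [-0.999 -0.046 -0.012  0.281]
 [-0.003  0.3   -0.954  0.35 ]
 [ 0.     0.     0.     1.   ]] 279.12324282771647
```

View pics/m3.png

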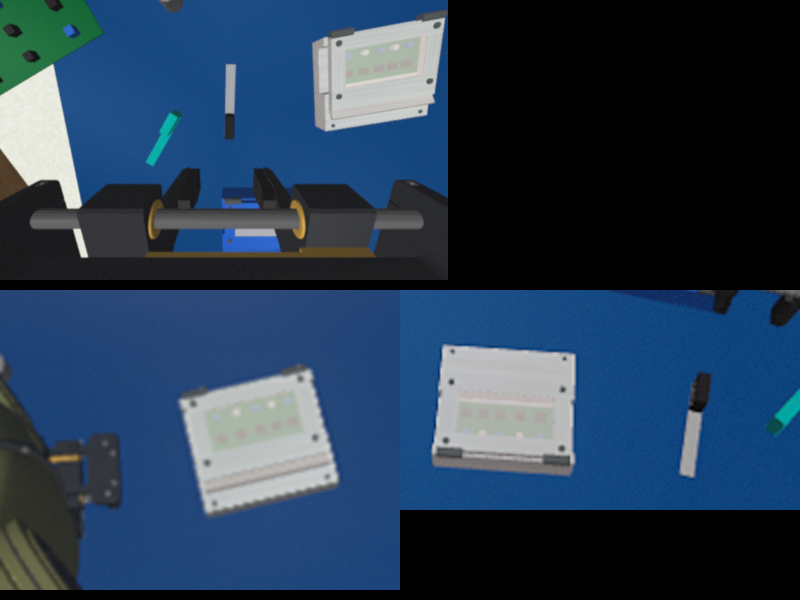

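The lid is now down over the board in the top and scene views. In the wrist view (shown at 0.7 scale), the gauge grip is at (229,127) and the blade nose at (231,66). Now I'll measure the gauge with the wrist camera, plus the fixture front edge.

Run:
```python
from h import *
s=load('w1.png'); im=s['pixels'][:,:,::-1].copy()
hsv=cv2.cvtColor(im,cv2.COLOR_BGR2HSV)
blue=((hsv[...,0]>95)&(hsv[...,0]<125)&(hsv[...,1]>130))
m=np.zeros(im.shape[:2],np.uint8); m[80:205,305:350]=1; m*=(~blue)
light=m*(im.min(2)>90); dark=m*(im.max(2)<70)
for n,k in(('dark',dark),('light',light),('all',m)):
    ys,xs=np.nonzero(k);print(n,k.sum(),xs.min(),xs.max(),ys.min(),ys.max())
    for y in range(ys.min(),ys.max()+1,8):
        q=xs[ys==y]; print((y,q.min(),q.max()),end=' ')
    print()
```

```text
dark 437 321 334 163 198
(163, np.int64(323), np.int64(332)) (171, np.int64(322), np.int64(334)) (179, np.int64(322), np.int64(333)) (187, np.int64(322), np.int64(333)) (195, np.int64(322), np.int64(333)) 
light 998 321 336 91 162
(91, np.int64(324), np.int64(325)) (99, np.int64(322), np.int64(336)) (107, np.int64(322), np.int64(336)) (115, np.int64(322), np.int64(336)) (123, np.int64(322), np.int64(335)) (131, np.int64(322), np.int64(335)) (139, np.int64(322), np.int64(335)) (147, np.int64(322), np.int64(334)) (155, np.int64(321), np.int64(334)) 
all 1544 321 337 91 198
(91, np.int64(323), np.int64(336)) (99, np.int64(322), np.int64(336)) (107, np.int64(322), np.int64(336)) (115, np.int64(322), np.int64(336)) (123, np.int64(322), np.int64(336)) (131, np.int64(321), np.int64(335)) (139, np.int64(321), np.int64(335)) (147, np.int64(321), np.int64(335)) (155, np.int64(321), np.int64(335)) (163, np.int64(322), np.int64(334)) (171, np.int64(321), np.int64(334)) (179, np.int64(321), np.int64(333)) (187, np.int64(321), np.int64(333)) (195, np.int64(321), np.int64(333))
```

```bash
python3 - <<'E'
from h import *
s=load('w1.png')
a=onz(s,329.2,96,.003);b=onz(s,328,156,.003);n=onz(s,329.3,90.5,.003);d=a-b
yaw=np.degrees(np.arctan2(d[1],d[0]));print('blade',a,b,'yaw',yaw,'nose',n,'grip from nose',n-.1015*d/np.linalg.norm(d))
print('grip rear top',onz(s,327.3,198.5,.036))
# fixture front ledge edge from top & wrist images
t=load('t3.png')
print('proj mouth corners top', [np.round(proj(t,fix2w([-.02,y,0])),1) for y in(.08,-.08)], [np.round(proj(s,fix2w([-.02,y,0])),1) for y in(.08,-.08)])
for f,s_ in(('w1',s),('t3',t)):
  p=[np.array(proj(s_,fix2w([-.02,y,0]))) for y in (.08,-.08)]
  print([np.round(proj(s_,fix2w([0,y,.0115])),1) for y in(.075,-.075)])
E
python3 - <<'E'
import sys;sys.path.insert(0,'.')
from h import *
s=load('w1.png');im=s['pixels'][:,:,::-1];o=cv2.resize(im[0:210,420:640],None,fx=3.6,fy=2.8,interpolation=2)
cv2.imwrite('pics/w1c.png',o)
E
```

```text
blade [0.56624215 0.2768956  0.003     ] [0.49667549 0.27463234 0.003     ] yaw 1.8633869956150901 nose [0.57220083 0.27710105 0.003     ] grip from nose [0.47075451 0.27380062 0.003     ]
grip rear top [0.45153876 0.27348742 0.036     ]
proj mouth corners top [array([271.8, 208.9]), array([324.8, 196.7])] [array([463.5, 185.9]), array([609. , 163.5])]
[array([473., 170.]), array([617.4, 147.4])]
[array([271.7, 201.3]), array([321.7, 189.8])]
```

View pics/w1c.png

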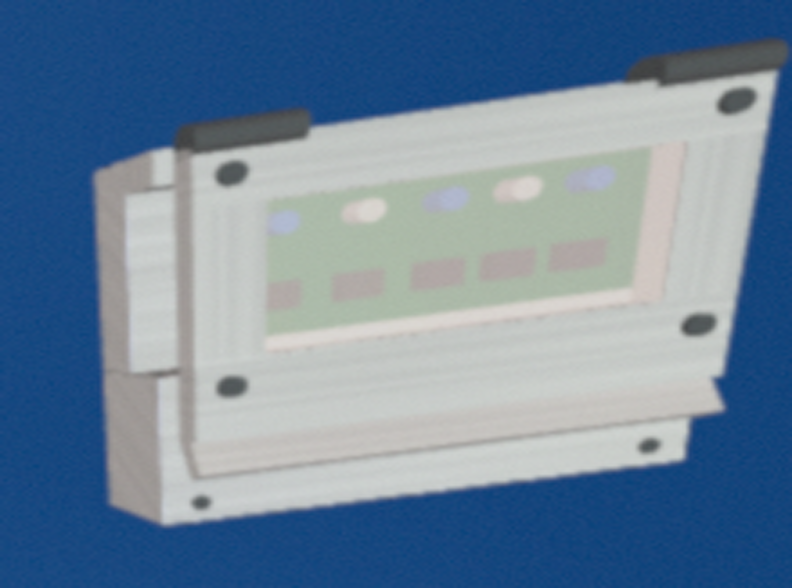

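The close-up shows the lid nearly down. It was probably still sinking then, and I'll re-check. The ledge corners at (163,523) and (686,460) agree with my estimate to within about 2 mm. Next I'll grasp the gauge.

Call:
step_arm:
  steps:
    - [0.23,0.45,2,0.2,-0.1,0.9,0]
    - [0,0,4,0,0,0,0]
    - [0,0,4,0,0,0,0]
    - [0,0,4,0,0,0,0]
    - [0,0,2,0,0,0,0]
    - [0,0,2,0,0,0,0]

```text
clock: 5.92
tool_pos: [0.474, 0.2682, 0.0417]
eef_rot: [1.0, 0.015, -0.001, -0.002]
contact_force: [-1.1, -0.5, -0.4]
opening: 0.501
finger_force: 0.0
```

Run:
```python
from h import *
todo([.4708,.2737,.023],1.9)
snap('wrist','w4.png');t=snap('top','t4.png')
s=load('t4.png');im=s['pixels'][:,:,::-1]
w=load('w4.png')
# lid front corners check
o=np.hstack([cv2.resize(w['pixels'][:,:,::-1],(480,300)),cv2.resize(im[140:230,250:345],(317,300),interpolation=2)])
cv2.imwrite('pics/m4.png',o)
print([np.round(proj(s,fix2w([0,y,.0115])),1) for y in(.075,-.075)])
```

```text
t 5.92 pos [0.474  0.2682 0.0417] shift cm [-0.3  -0.56  1.87] turn [-0.18  0.11 -0.2 ] F [-1.1  -0.48 -0.44] open 0.501 grip 0.0
[array([271.7, 201.3]), array([321.7, 189.8])]
```

View pics/m4.png

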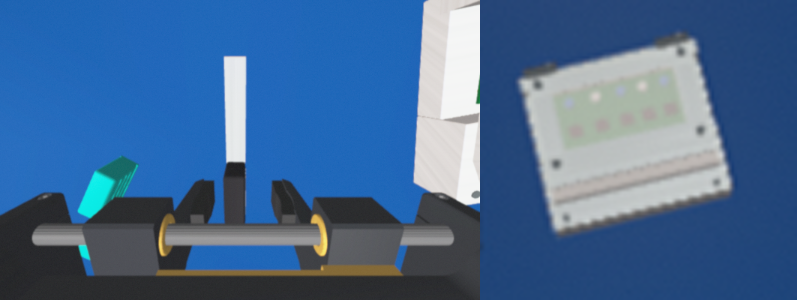

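The wrist view shows the grip at (235,195), left of the middle of the fingers, so I shift left and then down. In the top view the lid lip is where a shut lid should be, about (75,202) in its panel.

Call:
step_arm:
  steps:
    - [-0.3,-0.55,0,-0.2,0.1,-0.2,0]
    - [0,0,0,0,0,0,0]
    - [0,0,1,0,0,0,0]
    - [0,0,0.85,0,0,0,0]
    - [0,0,0,0,0,0,0]
  force: 40

```text
clock: 6.65
tool_pos: [0.4699, 0.2743, 0.0234]
eef_rot: [1.0, 0.016, -0.001, 0.001]
contact_force: [0.5, 0.3, 0.4]
opening: 0.502
finger_force: 0.0
```

Run:
```python
from h import *
todo([.4708,.2737,.023],1.9)
print(r.get_state()['contact_force'])
```

```text
t 6.65 pos [0.4699 0.2743 0.0234] shift cm [0.09 0.06 0.04] turn [ 0.06  0.08 -0.07] F [0.53 0.26 0.39] open 0.502 grip 0.0
[0.52820098 0.25555249 0.38907249]
```

Call:
step_arm:
  steps:
    - [0.1,0.05,0,0,0,0,0.4]
    - [0,0,0,0,0,0,0.7]
    - [0,0,0,0,0,0,1]
    - [0,0,0,0,0,0,1]
    - [0,0,0,0,0,0,1]
    - [0,0,0,0,0,0,1]

```text
clock: 7.4
tool_pos: [0.4715, 0.2743, 0.0244]
eef_rot: [1.0, 0.016, 0.0, -0.0]
contact_force: [0.4, 0.2, 1.7]
opening: 0.176
finger_force: 40.0
```

Call:
step_arm:
  steps:
    - [0,0,-1,0,0,0,1]
    - [0,0,-3,0,0,0,1]
    - [0,0,-3,0,0,0,1]
    - [0,0,-2,0,0,0,1]
    - [0,0,0,0,0,0,1]
    - [0,0,0,0,0,0,1]

```text
clock: 8.15
tool_pos: [0.4709, 0.2741, 0.1137]
eef_rot: [1.0, 0.016, -0.0, 0.0]
contact_force: [-0.2, 0.2, -1.1]
opening: 0.181
finger_force: 40.0
```

Run:
```python
from h import *
todo(fix2w([-.1565,0,.075]),12)
snap('wrist','w5.png')
```

```text
t 8.15 pos [0.4709 0.2741 0.1137] shift cm [-12.08  25.81  -0.1 ] turn [  0.03   0.05 -10.16] F [-0.2   0.23 -1.11] open 0.181 grip 40.0
```

View pics/w5.png

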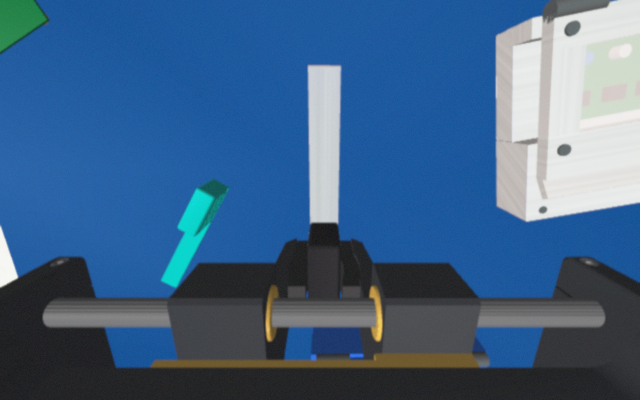

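The gauge is held, with its blade nose at (325,66) and its base at (323,223). Now I'll get the nose position relative to the TCP.

Run:
```python
from h import *
s=load('w5.png'); st=r.get_state();Rm=R.from_quat(st['eef_rot'])
g=cv2.cvtColor(s['pixels'],cv2.COLOR_RGB2HSV); m=(g[...,1]<70)&(g[...,2]>120); m[:, :290]=0;m[:,360:]=0;m[230:]=0
ys,xs=np.nonzero(m); print(ys.min(),xs[ys<ys.min()+3].mean())
for y in(80,120,160,200): q=xs[ys==y];print(y,q.min(),q.max())
for dz in (.0234,.0244,.0254):
  z=st['tool_pos'][2]-dz+.003
  n=onz(s,324.5,ys.min()-.5,z); b=onz(s,np.median(xs[ys==200]),200,z)
  print('nose tool',Rm.inv().apply(n-st['tool_pos']), 'base',Rm.inv().apply(b-st['tool_pos']))
  print('width',np.linalg.norm(onz(s,xs[ys==120].min()-.5,120,z)-onz(s,xs[ys==120].max()+.5,120,z)))
# ledge corner in this view
print(proj(s,fix2w([-.02,.08,0])), onz(s,527.5,221,.04), fix2w([-.02,.08,0]))
```

```text
65 323.83673469387753
80 308 339
120 309 339
160 309 338
200 310 337
nose tool [0.10008009 0.00039124 0.02025675] base [ 0.03173957 -0.00014127  0.02035435]
width 0.015819036588019603
nose tool [0.10023881 0.00039458 0.02125653] base [ 0.03143824 -0.00014152  0.02135479]
width 0.015925528503859327
nose tool [0.10039754 0.00039791 0.02225631] base [ 0.0311369  -0.00014177  0.02235522]
width 0.016032020419699103
(np.float64(524.5093192166307), np.float64(219.75534581895903)) [0.47435481 0.11632594 0.04      ] [0.47530411 0.11889357 0.04      ]
```

Call:
step_arm:
  steps:
    - [-1.5,4,0,0,0,0,1]
    - [-1.5,4.3,0,0,0,0,1]
    - [-1.5,4.3,0,0,0,0,1]
    - [-1.5,4.3,0,0,0,0,1]
    - [-1.5,4.3,0,0,0,-3,1]
    - [-1.5,4,0,0,0,-4,1]
    - [0,0,0,0,0,-3.1,1]
    - [0,0,0,0,0,0,1]

```text
clock: 9.2
tool_pos: [0.3921, 0.0195, 0.1138]
eef_rot: [0.995, 0.104, 0.0, -0.0]
contact_force: [0.5, -0.3, -1.8]
opening: 0.174
finger_force: 40.0
```

Call:
step_arm:
  steps:
    - [0,0,0,0,0,0,1]
    - [0,0,0,0,0,0,1]

```text
clock: 9.45
tool_pos: [0.392, 0.0199, 0.1141]
eef_rot: [0.995, 0.105, 0.0, -0.0]
contact_force: [0.2, 0.1, -0.9]
opening: 0.18
finger_force: 40.0
```

Run:
```python
from h import *
todo(fix2w([-.125,0,.075],(.5107,.0435,.04)),12)
s=snap('wrist','w6.png')
print([np.round(proj(s,fix2w([-.02,y,0])),1) for y in(.08,-.08)],[np.round(proj(s,fix2w([0,y,.0115])),1) for y in(.075,-.075)])
```

```text
t 9.45 pos [0.392  0.0199 0.1141] shift cm [-0.4   0.16 -0.09] turn [-0.02 -0.03  0.02] F [ 0.16  0.05 -0.91] open 0.18 grip 40.0
[array([203.9,  75.1]), array([445.,  75.])] [array([200.2,  36.3]), array([448.9,  36.2])]
```

View pics/w6.png

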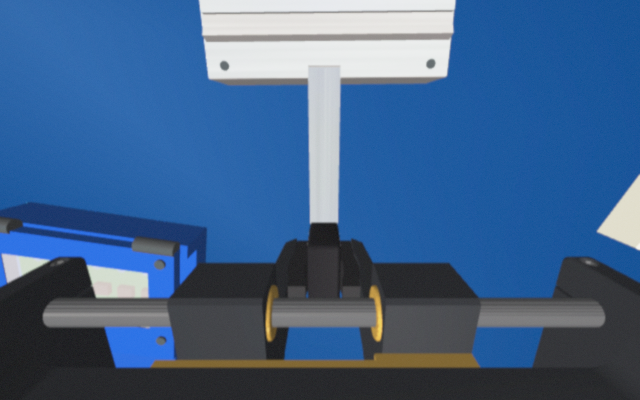

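The blade nose is at (324,66), and the ledge's front top edge runs from (208,80) to (448,77). I'll measure that edge precisely.

Run:
```python
from h import *
s=load('w6.png'); g=s['pixels'].astype(int).min(2)
E=[]
for u in list(range(220,300,8))+list(range(350,440,8)):
    col=g[60:100,u]; d=np.diff(col); E.append((u,60+np.argmin(d[:28])+.5))
E=np.array(E);print(E.tolist())
k=np.polyfit(*E.T,1);print(k)
row=[np.nonzero(g[v,180:480]>150)[0][[0,-1]]+180 for v in(60,66,72)];print(row)
l,rr=208,447.5
a,b=[onz(s,u,np.polyval(k,u),.04) for u in(l,rr)];d=a-b
yaw=np.arctan2(-d[0],d[1]);m=(a+b)/2+.02*np.array([np.cos(yaw),np.sin(yaw),0]);print(np.linalg.norm(d),np.degrees(yaw),m)
```

```text
[[220.0, 78.5], [228.0, 78.5], [236.0, 78.5], [244.0, 78.5], [252.0, 77.5], [260.0, 77.5], [268.0, 77.5], [276.0, 77.5], [284.0, 77.5], [292.0, 77.5], [350.0, 77.5], [358.0, 76.5], [366.0, 76.5], [374.0, 76.5], [382.0, 76.5], [390.0, 76.5], [398.0, 76.5], [406.0, 76.5], [414.0, 76.5], [422.0, 76.5], [430.0, 76.5], [438.0, 76.5]]
[-9.56053211e-03  8.03489617e+01]
[array([206, 448]), array([207, 447]), array([208, 446])]
0.15928140303013577 12.482424961787025 [0.5106173  0.04264079 0.04      ]
```

```bash
cat >> h.py <<'E'
M=(.5108,.0432,.04);Y=12.3
def F(x,z=.0245): todo(fix2w([x-.1005,0,z],M,Y),Y)
E
python3 -c "
from h import *
F(-.008,.0295)"
```

```text
t 9.5 pos [0.3919 0.0197 0.1142] shift cm [1.27 0.23 4.47] turn [-0.01 -0.02 -0.29] F [-0.5   0.52 -1.68] open 0.178 grip 40.0
```

Call:
step_arm:
  steps:
    - [1.25,0.23,0,0,0,-0.3,1]
    - [0,0,1.5,0,0,0,1]
    - [0,0,1.5,0,0,0,1]
    - [0,0,1,0,0,0,1]
    - [0,0,0.45,0,0,0,1]
    - [0,0,0,0,0,0,1]
    - [0,0,0,0,0,0,1]

```text
clock: 10.38
tool_pos: [0.4098, 0.0191, 0.0824]
eef_rot: [0.994, 0.107, -0.005, 0.0]
contact_force: [0.2, -0.0, -0.7]
opening: 0.179
finger_force: 40.0
```

```bash
python3 -c "
from h import *
F(-.008,.0245)
snap('wrist','w7.png');s=snap('scene','s7.png')
F(-.008,.0245)
"
```

```text
t 10.38 pos [0.4098 0.0191 0.0824] shift cm [-0.45 -0.21  1.79] turn [-0.02  0.55 -0.07] F [ 0.15 -0.02 -0.68] open 0.179 grip 40.0
t 10.47 pos [0.4095 0.0191 0.0825] shift cm [-0.42 -0.2   1.8 ] turn [-0.03  0.56 -0.07] F [ 0.26 -0.17 -0.73] open 0.173 grip 40.0
```

View pics/w7.png

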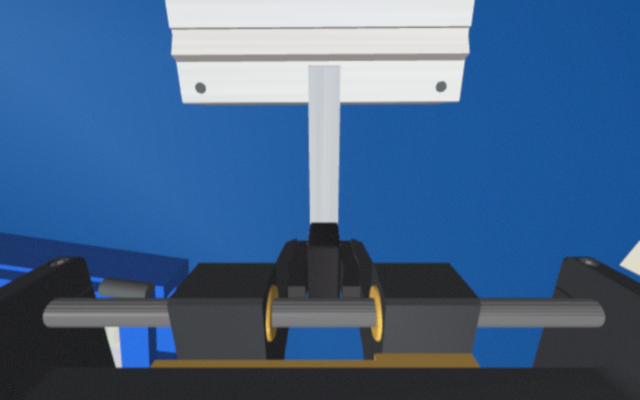

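The nose is at (324,66), 5–6 px before the lid lip, but the arm stopped at z=0.082, at its inner reach limit. I'll check which joint limits.

```bash
python3 -c "
from h import *
print(r.get_state()['q'].round(3)); print([n for n in dir(r) if n[0]!='_'])
lo=np.array([-3.01,-.46,-1.47,.13,-1,.04,-2.66]);hi=np.array([3.01,2.08,1.51,2.56,4.14,2.09,2.66]);q=r.get_state()['q'];print((q-lo).round(2),(hi-q).round(2))
"
```

```text
[-0.127  0.806 -0.052  2.324  1.025  0.044 -2.545]
['Unreachable', 'finish_job', 'get_state', 'snapshot', 'tip_reach']
[2.88 1.27 1.42 2.19 2.02 0.   0.12] [3.14 1.27 1.56 0.24 3.12 2.05 5.2 ]
```

Call:
step_arm:
  steps:
    - [-0.3,0,-2,0,0.5,0,1]
    - [0,-4,-2,0,0,0,1]
    - [0.5,-4.5,0,0,0,0,1]
    - [1.5,-4.5,0,0,0,0,1]
    - [2,-4.5,0,0,0,0,1]
    - [3,-4,0,0,0,0,1]
    - [3,0,0,0,0,0,1]
    - [0,0,0,0,0,0,1]

```text
clock: 11.48
tool_pos: [0.4605, 0.2503, 0.1223]
eef_rot: [0.994, 0.106, -0.0, -0.001]
contact_force: [-0.9, 0.3, -0.4]
opening: 0.174
finger_force: 40.0
```

```bash
python3 -c "
from h import *
todo([.47,.25,.0255],12.3); print(r.get_state()['q'].round(3))"
```

```text
t 11.47 pos [0.4605 0.2503 0.1223] shift cm [0.92 0.25 9.68] turn [-0.09 -0.01 -0.16] F [-0.85  0.3  -0.36] open 0.174 grip 40.0
[-0.348  0.793 -0.394  1.974  0.613  0.493 -2.545]
```

Call:
step_arm:
  steps:
    - [0.9,0.25,3,0,0,0,1]
    - [0,0,3,0,0,0,1]
    - [0,0,2.5,0,0,0,1]
    - [0,0,0.9,0,0,0,1]
    - [0,0,0.2,0,0,0,1]
    - [0,0,0.1,0,0,0,1]
    - [0,0,0,0,0,0,1]

```text
clock: 12.35
tool_pos: [0.4681, 0.2494, 0.026]
eef_rot: [0.994, 0.106, -0.0, -0.001]
contact_force: [-0.7, 0.5, -1.3]
opening: 0.178
finger_force: 40.0
```

```bash
python3 -c "
from h import *
todo([.47,.25,.0245],12.3); print(r.get_state()['q'].round(3))"
```

```text
t 12.35 pos [0.4681 0.2494 0.026 ] shift cm [ 0.19 -0.02  0.15] turn [-0.07  0.04 -0.07] F [-0.74  0.45 -1.31] open 0.178 grip 40.0
[-0.447  0.957 -0.215  1.98   0.688  0.277 -2.598]
```

Call:
step_arm:
  steps:
    - [0,0,0.15,0,0,0,1]
    - [0,0,0,0,0,0,1]
    - [0,0,0,0,0,0,0]
    - [0,0,0,0,0,0,0]
    - [0,0,0,0,-7,0,0]
    - [0,0,0,0,-7,0,0]
    - [0,0,0,0,-6,0,0]
    - [0,0,0,0,0,0,0]

```text
clock: 13.35
tool_pos: [0.4691, 0.2489, 0.0226]
eef_rot: [0.979, 0.103, -0.173, 0.018]
contact_force: [-0.1, 0.2, 0.4]
opening: 0.499
finger_force: 0.0
```

```bash
python3 -c "
from h import *
todo([.47,.25,.0245],12.3); print(r.get_state()['q'].round(3))
s=snap('wrist','w8.png')"
```

```text
t 13.35 pos [0.4691 0.2489 0.0226] shift cm [ 0.04 -0.09 -0.22] turn [-0.11 20.04 -0.24] F [-0.06  0.2   0.38] open 0.499 grip 0.0
[-0.225  1.105 -0.545  1.646  0.475  0.873 -2.318]
```

View pics/w8.png

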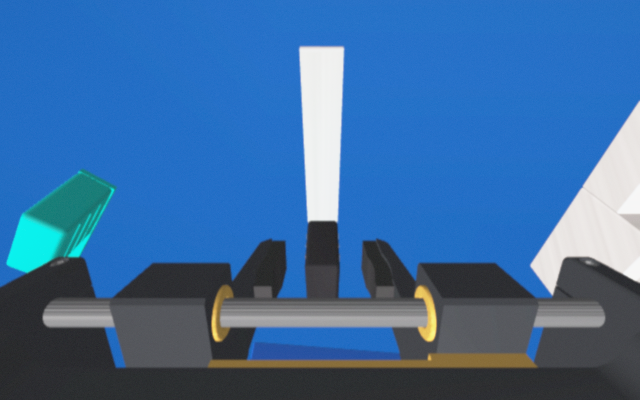

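The gauge stands flat between the open, tilted fingers, with its blade base at (322,220) and nose at (322,47). That was my eleventh picture, one over the limit of 10, so I'll work from numbers only now. Next I'll regrip.

Call:
step_arm:
  steps:
    - [0,0,0,0,0,0,0.4]
    - [0,0,0,0,0,0,0.7]
    - [0,0,0,0,0,0,1]
    - [0,0,0,0,0,0,1]
    - [0,0,0,0,0,0,1]
    - [0,0,0,0,0,0,1]
  force: 45

```text
clock: 14.15
tool_pos: [0.4675, 0.2493, 0.0241]
eef_rot: [0.979, 0.105, -0.174, 0.018]
contact_force: [-0.9, -0.3, 4.0]
opening: 0.177
finger_force: 45.0
```

```bash
cat >> h.py <<'E'
def noserel(f,dz):
    # nose position relative to TCP, in the level gauge frame (x along blade)
    s=load(f); st=r.get_state(); z=st['tool_pos'][2]-dz+.003
    g=cv2.cvtColor(s['pixels'],cv2.COLOR_RGB2HSV); m=((g[...,1]<70)&(g[...,2]>120)); m[:,:285]=0;m[:,365:]=0;m[225:]=0
    n,l,S,C=cv2.connectedComponentsWithStats(m.astype(np.uint8)); k=l[190,322]; ys,xs=np.nonzero(l==k)
    v=ys.min(); c=lambda y:(xs[ys==y].min()+xs[ys==y].max())/2
    n=onz(s,c(v+3),v-.5,z);b=onz(s,c(205),205,z);d=n-b;yaw=np.arctan2(d[1],d[0])
    print('px',v,c(v+3),c(205),'yaw',np.degrees(yaw),'nose-TCP in gauge frame',R.from_euler('z',-yaw).apply(n-st['tool_pos']).round(4))
E
python3 -c "
from h import *
st=r.get_state();z=st['tool_pos'][2];todo([.47,.25,z],12.3);snap('wrist','w9.png');noserel('w9.png',z)"
```

```text
t 14.15 pos [0.4675 0.2493 0.0241] shift cm [ 0.25 -0.01 -0.09] turn [-0.05 20.13 -0.04] F [-0.92 -0.29  4.  ] open 0.177 grip 45.0
px 41 323.5 323.5 yaw 12.208764393036583 nose-TCP in gauge frame [ 0.1014  0.0002 -0.0211]
```

Call:
step_arm:
  steps:
    - [-0.5,0,-1.4,0,0,0,1]
    - [-1.3,0,-3.6,0,0,0,1]
    - [-1.3,0,-3.5,0,0,0,1]
    - [-2,4.0,0.7,0,0,0,1]
    - [-2,4.2,0.7,0,0,0,1]
    - [-2,4.2,0.7,0,0,0,1]
    - [-2,4.2,0.7,0,0,0,1]
    - [-2,4.2,0.7,0,0,0,1]

```text
clock: 15.2
tool_pos: [0.4088, 0.0221, 0.1161]
eef_rot: [0.979, 0.105, -0.173, 0.018]
contact_force: [0.8, -0.1, -1.2]
opening: 0.176
finger_force: 45.0
```

Call:
step_arm:
  steps:
    - [0,0,0,0,0,0,1]
    - [0,0,0,0,0,0,1]

```text
clock: 15.45
tool_pos: [0.4094, 0.0242, 0.116]
eef_rot: [0.979, 0.105, -0.172, 0.018]
contact_force: [-0.5, 1.1, -1.7]
opening: 0.176
finger_force: 45.0
```

```bash
cat >> h.py <<'E'
def F(x,z=.0235,tilt=20):
    st=r.get_state(); Rm=R.from_quat(st['eef_rot']); T=fix2w([x-.1014,0,z],M,Y)
    d=Rm.inv().apply(T-st['tool_pos'])*100
    want=R.from_euler('z',Y,degrees=True)*R.from_euler('x',180,degrees=True)*R.from_euler('y',-tilt,degrees=True)
    n=R.from_euler('z',-Y,degrees=True).apply(st['tool_pos']-np.array(M))
    print('t',round(st['clock'],2),'nose fix mm',((n+[.1014,0,-.0235])*1000).round(1),'shift cm',d.round(2),'turn',np.degrees((Rm.inv()*want).as_rotvec()).round(2),'F fix',R.from_euler('z',-Y,degrees=True).apply(st['contact_force']).round(2),'q',st['q'].round(2))
E
python3 - <<'E'
from h import *
F(-.008,.028); snap('wrist','w10.png'); noserel('w10.png',.0235)
s=load('w10.png'); g=s['pixels'].astype(int).min(2)
# ledge front edge: rows of bright, either side of the blade
for u in (240,260,280,360,380,400):
    c=g[:,u]; print(u,[(v,int(c[v]),int(c[v+1])) for v in range(0,200) if abs(c[v+1]-c[v])>25])
E
```

```text
t 15.45 nose fix mm [-1.7  3.1 52.5] shift cm [1.05 0.32 4.73] turn [-0.11 -0.04 -0.05] F fix [-0.29  1.19 -1.66] q [ 0.15  0.86 -0.56  2.01  0.54  0.81 -2.13]
px 0 324.5 323.5 yaw 11.948643107997501 nose-TCP in gauge frame [ 0.1132 -0.0002 -0.0205]
240 [(18, 223, 183), (19, 183, 143), (23, 151, 193), (24, 193, 222), (63, 217, 174), (64, 174, 109), (65, 109, 53)]
260 [(18, 224, 184), (19, 184, 144), (23, 150, 193), (24, 193, 222), (63, 215, 166), (64, 166, 100), (65, 100, 51)]
280 [(18, 214, 174), (19, 174, 142), (23, 158, 212), (63, 212, 155), (64, 155, 89), (65, 89, 44)]
360 [(17, 224, 194), (18, 194, 151), (22, 145, 183), (23, 183, 218), (63, 211, 144), (64, 144, 70), (65, 70, 29)]
380 [(17, 225, 194), (18, 194, 154), (22, 147, 183), (23, 183, 219), (63, 207, 140), (64, 140, 69), (65, 69, 31)]
400 [(17, 222, 184), (18, 184, 145), (22, 151, 196), (23, 196, 224), (62, 226, 199), (63, 199, 131), (64, 131, 64), (65, 64, 34)]
```

Run:
```python
from h import *
s=load('w10.png')
e=[onz(s,u,v+.5,.04) for u,v in((240,64.5),(400,63.5))]
for p in e: print(R.from_euler('z',-Y,degrees=True).apply(p-np.array(M)).round(4))
for u in(280,360):
  for v in (18.5,23): print(v,R.from_euler('z',-Y,degrees=True).apply(onz(s,u,v,.0485)-np.array(M)).round(4))
g=s['pixels'].astype(int).min(2)
for v in(40,50,60):
    q=np.nonzero(g[v]>130)[0];print(v,q.min(),q.max(),[R.from_euler('z',-Y,degrees=True).apply(onz(s,u,v,.04)-np.array(M)).round(4)[1] for u in(q.min()-.5,q.max()+.5)])
```

```text
[-0.0204  0.0496  0.    ]
[-0.02   -0.0392  0.    ]
18.5 [0.0018 0.0242 0.0085]
23 [-0.      0.0243  0.0085]
18.5 [ 0.0017 -0.0145  0.0085]
23 [-0.0001 -0.0147  0.0085]
40 181 479 [np.float64(0.0789), np.float64(-0.0794)]
50 183 476 [np.float64(0.0793), np.float64(-0.0794)]
60 186 473 [np.float64(0.0792), np.float64(-0.0793)]
```

Call:
step_arm:
  steps:
    - [-0.6,0.31,0.2,0,0,0,1]
    - [0,0,0,0,0,0,1]
    - [0.55,0,1.5,0,0,0,1]
    - [0.55,0,1.5,0,0,0,1]
    - [0.37,0,1,0,0,0,1]
    - [0.18,0,0.5,0,0,0,1]
    - [0,0,0,0,0,0,1]
    - [0,0,0,0,0,0,1]

```text
clock: 16.5
tool_pos: [0.4031, 0.0192, 0.0681]
eef_rot: [0.979, 0.105, -0.173, 0.018]
contact_force: [-0.7, 0.5, -0.6]
opening: 0.18
finger_force: 45.0
```

Run:
```python
from h import *
F(-.007)
```

```text
t 16.5 nose fix mm [-8.9 -0.5  4.6] shift cm [ 0.34 -0.05  0.36] turn [-0.06  0.08 -0.04] F fix [-0.54  0.61 -0.56] q [ 0.13  0.94 -0.5   2.04  0.61  0.7  -2.18]
```

Call:
step_arm:
  steps:
    - [0.07,0,0.19,0,0,0,1]
    - [0.03,0,0.1,0,0,0,1]
    - [0.03,0,0.1,0,0,0,1]
    - [0,0,0,0,0,0,1]
    - [0,0,0,0,0,0,1]

```text
clock: 17.12
tool_pos: [0.4029, 0.0191, 0.0638]
eef_rot: [0.979, 0.105, -0.173, 0.018]
contact_force: [-0.1, -0.2, 0.5]
opening: 0.177
finger_force: 45.0
```

Run:
```python
from h import *
F(-.007)
s=snap('wrist','w11.png');noserel('w11.png',.0235)
F(-.007)
```

```text
t 17.12 nose fix mm [-9.2 -0.5  0.3] shift cm [ 0.22 -0.06 -0.04] turn [-0.05  0.09 -0.04] F fix [-0.15 -0.16  0.5 ] q [ 0.12  0.95 -0.49  2.04  0.62  0.69 -2.18]
px 0 324.5 323.5 yaw 11.97520824344748 nose-TCP in gauge frame [ 0.1133  0.0003 -0.0205]
t 17.18 nose fix mm [-9.2 -0.5  0.3] shift cm [ 0.22 -0.05 -0.05] turn [-0.06  0.1  -0.04] F fix [-0.64  0.05  0.09] q [ 0.12  0.95 -0.49  2.04  0.62  0.69 -2.18]
```

Call:
step_arm:
  steps:
    - [0.02,0,0.05,0,0,0,1]
    - [0,0,0,0,0,0,1]
    - [0,0,0,0,0,0,1]

```text
clock: 17.55
tool_pos: [0.4028, 0.0191, 0.0633]
eef_rot: [0.979, 0.105, -0.174, 0.018]
contact_force: [0.3, 0.3, 2.0]
opening: 0.18
finger_force: 45.0
```

Call:
step_arm:
  steps:
    - [0.19,-0.05,-0.07,0,0,0,1]
    - [0.19,0,-0.07,0,0,0,1]
    - [0.19,0,-0.07,0,0,0,1]
    - [0,0,0,0,0,0,1]

```text
clock: 18.05
tool_pos: [0.4088, 0.021, 0.0632]
eef_rot: [0.979, 0.105, -0.174, 0.018]
contact_force: [-1.8, -0.4, 2.9]
opening: 0.175
finger_force: 45.0
```

Run:
```python
from h import *
F(0)
```

```text
t 18.05 nose fix mm [-3.  -0.  -0.3] shift cm [ 0.27 -0.   -0.13] turn [-0.06  0.1  -0.04] F fix [-1.88  0.03  2.9 ] q [ 0.12  0.95 -0.5   2.02  0.61  0.71 -2.18]
```

Call:
step_arm:
  steps:
    - [0.28,0,-0.1,0,0,0,1]
    - [0.28,0,-0.1,0,0,0,1]
    - [0.28,0,-0.1,0,0,0,1]
    - [0.28,0,-0.1,0,0,0,1]
    - [0,0,0,0,0,0,1]

```text
clock: 18.68
tool_pos: [0.4207, 0.0235, 0.0631]
eef_rot: [0.979, 0.105, -0.173, 0.018]
contact_force: [-2.5, -0.8, 4.1]
opening: 0.18
finger_force: 45.0
```

Run:
```python
from h import *
F(0.028)
```

```text
t 18.68 nose fix mm [ 9.2 -0.  -0.4] shift cm [ 1.76 -0.   -0.68] turn [-0.06  0.07 -0.04] F fix [-2.58 -0.27  4.13] q [ 0.12  0.96 -0.5   1.98  0.6   0.74 -2.16]
```

Call:
step_arm:
  steps:
    - [0.18,0,-0.1,0,0,0,1]
    - [0.19,0,-0.07,0,0,0,1]
    - [0.19,0,-0.07,0,0,0,1]
    - [0.19,0,-0.07,0,0,0,1]
    - [0,0,0,0,0,0,1]

```text
clock: 19.3
tool_pos: [0.4248, 0.0241, 0.0637]
eef_rot: [0.978, 0.105, -0.177, 0.019]
contact_force: [-9.0, -0.9, 6.5]
opening: 0.178
finger_force: 45.0
```

Run:
```python
from h import *
F(0.028)
```

```text
t 19.3 nose fix mm [13.3 -0.3  0.2] shift cm [ 1.38 -0.03 -0.49] turn [ 0.01  0.54 -0.02] F fix [-9.    1.02  6.46] q [ 0.12  0.96 -0.51  1.96  0.59  0.76 -2.15]
```

Call:
step_arm:
  steps:
    - [0.08,0,-0.06,0,0,0,1]
    - [0.09,0,-0.03,0,0,0,1]
    - [0,0,0,0,0,0,1]
    - [0,0,0,0,0,0,1]

```text
clock: 19.8
tool_pos: [0.4251, 0.0241, 0.064]
eef_rot: [0.978, 0.105, -0.179, 0.02]
contact_force: [-10.7, -1.1, 6.7]
opening: 0.18
finger_force: 45.0
```

Run:
```python
from h import *
F(0.028)
s=snap('wrist','w12.png');s=snap('top','t12.png');print(r.get_state()['moment'])
```

```text
t 19.8 nose fix mm [13.6 -0.4  0.5] shift cm [ 1.36 -0.04 -0.46] turn [0.04 0.72 0.  ] F fix [-10.69   1.25   6.69] q [ 0.12  0.97 -0.51  1.96  0.59  0.77 -2.15]
[-0.29714998  1.94061837  0.0414642 ]
```

Call:
step_arm:
  steps:
    - [0,0,0,0,0.7,0,1]
    - [0,0,0,0,0,0,1]
    - [0.09,0,-0.03,0,0,0,1]
    - [0.09,0,-0.03,0,0,0,1]
    - [0,0,0,0,0,0,1]
    - [0,0,0,0,0,0,1]

```text
clock: 20.65
tool_pos: [0.4254, 0.024, 0.0639]
eef_rot: [0.979, 0.106, -0.174, 0.019]
contact_force: [-13.1, -1.0, 4.8]
opening: 0.176
finger_force: 45.0
```

Run:
```python
from h import *
F(0.028);print(r.get_state()['moment'])
```

```text
t 20.65 nose fix mm [13.9 -0.6  0.4] shift cm [ 1.34 -0.06 -0.46] turn [0.07 0.22 0.01] F fix [-13.01   1.78   4.82] q [ 0.12  0.96 -0.51  1.97  0.6   0.75 -2.15]
[-0.3278084   2.52974518  0.04005994]
```

Call:
step_arm:
  steps:
    - [-0.03,0,-0.08,0,0,0,1]
    - [0,0,0,0,0,0,1]
    - [0,0,0,0,0,0,1]

```text
clock: 21.02
tool_pos: [0.4266, 0.0241, 0.0642]
eef_rot: [0.979, 0.105, -0.173, 0.019]
contact_force: [-11.6, -1.7, 0.8]
opening: 0.177
finger_force: 45.0
```

Run:
```python
from h import *
F(0.028);print(r.get_state()['moment'])
s=snap('wrist','w13.png')
# lid lip edges vs earlier w10-like geometry: expected rows of lid lower lip (z .0485) and ledge edge
g=s['pixels'].astype(int).min(2)
for u in(260,290,360,390):
    c=g[:,u]; print(u,[(v,int(c[v]),int(c[v+1])) for v in range(0,200) if abs(c[v+1]-c[v])>25])
print([np.round(proj(s,fix2w(p,M,Y)),1) for p in([-.02,0,0],[0,0,.0085],[0,.015,.0115])])
```

```text
t 21.02 nose fix mm [15.  -0.7  0.7] shift cm [ 1.24 -0.07 -0.38] turn [ 0.05  0.09 -0.02] F fix [-11.68   0.84   0.84] q [ 0.12  0.96 -0.51  1.97  0.6   0.75 -2.15]
[-0.34546967  1.9966323  -0.02725588]
260 [(86, 204, 163), (89, 167, 211), (128, 217, 168), (129, 168, 95), (130, 95, 50)]
290 [(86, 206, 164), (88, 148, 181), (89, 181, 217), (128, 216, 158), (129, 158, 84), (130, 84, 42)]
360 [(85, 223, 187), (86, 187, 145), (88, 153, 195), (89, 195, 222), (128, 214, 147), (129, 147, 74), (130, 74, 35)]
390 [(85, 224, 186), (86, 186, 149), (88, 154, 196), (89, 196, 222), (128, 212, 141), (129, 141, 73), (130, 73, 37)]
[array([322.2, 130.1]), array([321.9,  88.5]), array([281. ,  90.9])]
```

Call:
step_arm:
  steps:
    - [-0.01,0,-0.04,0,0,0,1]
    - [0,0,0,0,0,0,1]
    - [0.05,0,-0.02,0,0,0,1]
    - [0.05,0,-0.02,0,0,0,1]
    - [0,0,0,0,0,0,1]

```text
clock: 21.7
tool_pos: [0.4321, 0.0257, 0.0643]
eef_rot: [0.98, 0.105, -0.169, 0.018]
contact_force: [-3.0, -1.8, -4.8]
opening: 0.172
finger_force: 45.0
```

Run:
```python
from h import *
F(0.028);print(r.get_state()['moment'])
```

```text
t 21.7 nose fix mm [20.8 -0.4  0.8] shift cm [ 0.71 -0.04 -0.16] turn [-0.05 -0.46 -0.05] F fix [-3.27 -1.13 -4.84] q [ 0.12  0.96 -0.51  1.96  0.6   0.75 -2.15]
[-0.1076112   0.4308593   0.01873647]
```

Call:
step_arm:
  steps:
    - [0,0,0,0,-0.4,0,1]
    - [0.02,0,0.06,0,0,0,1]
    - [0,0,0,0,0,0,1]
    - [0,0,0,0,0,0,1]

```text
clock: 22.2
tool_pos: [0.4331, 0.0261, 0.0644]
eef_rot: [0.98, 0.105, -0.171, 0.018]
contact_force: [-3.0, -0.7, -3.0]
opening: 0.173
finger_force: 45.0
```

Run:
```python
from h import *
F(0.028);print(r.get_state()['moment'])
```

```text
t 22.2 nose fix mm [21.8 -0.1  0.9] shift cm [ 0.61 -0.01 -0.13] turn [-0.05 -0.2  -0.05] F fix [-3.06 -0.   -3.04] q [ 0.12  0.96 -0.51  1.95  0.59  0.76 -2.15]
[-0.22400791  0.50117311 -0.02131151]
```

Call:
step_arm:
  steps:
    - [0.02,0,0.07,0,-0.2,0,1]
    - [0,0,0,0,0,0,1]
    - [0.09,0,-0.03,0,0,0,1]
    - [0.09,0,-0.03,0,0,0,1]
    - [0.09,0,-0.03,0,0,0,1]
    - [0,0,0,0,0,0,1]
    - [0,0,0,0,0,0,1]

```text
clock: 23.08
tool_pos: [0.4346, 0.0266, 0.0639]
eef_rot: [0.979, 0.105, -0.174, 0.018]
contact_force: [-6.1, -1.3, 4.0]
opening: 0.178
finger_force: 45.0
```

Run:
```python
from h import *
F(0.028);print(r.get_state()['moment'])
```

```text
t 23.07 nose fix mm [23.4 -0.   0.4] shift cm [ 0.44 -0.   -0.12] turn [-0.03  0.13 -0.02] F fix [-6.25 -0.02  3.96] q [ 0.12  0.97 -0.51  1.94  0.59  0.77 -2.14]
[-0.35164662  1.0094956  -0.01237885]
```

Call:
step_arm:
  steps:
    - [-0.01,0,-0.03,0,0.1,0,1]
    - [0.09,0,-0.03,0,0,0,1]
    - [0.09,0,-0.03,0,0,0,1]
    - [0,0,0,0,0,0,1]
    - [0,0,0,0,0,0,1]
    - [0,0,0,0,0,0,1]

```text
clock: 23.82
tool_pos: [0.4365, 0.027, 0.064]
eef_rot: [0.979, 0.105, -0.173, 0.018]
contact_force: [-6.9, -1.9, 2.2]
opening: 0.177
finger_force: 45.0
```

Run:
```python
from h import *
F(0.028);print(r.get_state()['moment'])
s=snap('wrist','w14.png')
# apparent grip position in the image: has the gauge slipped in the fingers? (compare with w9, before insertion)
for f in('w9.png','w14.png'):
    p=load(f)['pixels'].astype(int).min(2); print(f,p[205:240,323].tolist())
g=s['pixels'].astype(int).min(2)
for u in(290,360):
    c=g[:,u]; print(u,[(v,int(c[v]),int(c[v+1])) for v in range(0,200) if abs(c[v+1]-c[v])>25])
print([np.round(proj(s,fix2w(p,M,Y)),1) for p in([-.02,0,0],[0,0,.0085],[0,0,.010])])
```

```text
t 23.82 nose fix mm [25.3  0.   0.5] shift cm [ 0.27  0.   -0.04] turn [-0.04  0.04 -0.01] F fix [-7.15 -0.36  2.2 ] q [ 0.12  0.97 -0.51  1.94  0.59  0.78 -2.14]
[-0.21765751  1.09220875 -0.02063238]
w9.png [241, 241, 241, 241, 241, 241, 241, 240, 241, 240, 235, 186, 101, 54, 43, 42, 41, 44, 41, 39, 42, 42, 41, 44, 41, 43, 42, 45, 46, 41, 43, 43, 44, 42, 42]
w14.png [205, 203, 205, 205, 206, 205, 204, 206, 203, 205, 192, 142, 79, 35, 35, 33, 29, 30, 32, 35, 28, 29, 30, 27, 29, 31, 29, 31, 34, 31, 28, 32, 33, 26, 36]
290 [(115, 224, 192), (117, 188, 219), (149, 222, 172), (150, 172, 97), (151, 97, 51)]
360 [(115, 207, 177), (116, 177, 203), (149, 219, 161), (150, 161, 86), (151, 86, 44)]
[array([323.9, 151.4]), array([323.9, 115.6]), array([323.9, 117. ])]
```

Call:
step_arm:
  steps:
    - [-0.1,0,0.03,0,0,0,1]
    - [0,0,0,0,0,0,1]
    - [0,0,0,0,0,0,1]
    - [0,0,0,0,0,0,1]
    - [0,0,0,0,0,0,1]
    - [0,0,0,0,0,0,1]
    - [0,0,0,0,0,0,1]
    - [0,0,0,0,0,0,1]

```text
clock: 24.88
tool_pos: [0.4364, 0.027, 0.064]
eef_rot: [0.979, 0.105, -0.172, 0.018]
contact_force: [-6.0, -0.5, 1.6]
opening: 0.176
finger_force: 45.0
```

Run:
```python
from h import *
F(0.028)
x=load('t12.png') 
t0=load('t1.png')['pixels'].astype(int); t=snap('top','t15.png')['pixels'].astype(int)
d=(abs(t-t0).max(2)>60).astype(np.uint8); n,l,S,C=cv2.connectedComponentsWithStats(d)
print([(s[:5].tolist()) for s in S[1:] if s[4]>12]); F(0.028)
```

```text
t 24.88 nose fix mm [25.3  0.   0.5] shift cm [ 0.27  0.   -0.05] turn [-0.06 -0.07 -0.02] F fix [-5.96  0.75  1.62] q [ 0.12  0.97 -0.51  1.94  0.59  0.77 -2.14]
[[266, 128, 128, 223, 11200], [259, 137, 59, 21, 222], [300, 161, 8, 4, 14], [269, 169, 10, 17, 98], [217, 180, 7, 39, 217], [351, 283, 289, 117, 13192], [311, 352, 9, 4, 27], [308, 367, 9, 6, 34]]
t 24.93 nose fix mm [25.3  0.1  0.5] shift cm [ 0.27  0.01 -0.05] turn [-0.06 -0.07 -0.03] F fix [-5.83 -0.24  1.72] q [ 0.12  0.97 -0.51  1.94  0.59  0.77 -2.14]
```

The gauge is holding still 25 mm in, flat and snug, and in the top view nothing changed except the arm, fixture and gauge areas. I'm handing in.

```bash
python3 -c "
from plant import r
print(r.finish_job())"
```

```text
the job is handed in; nothing more can be done
None
```

The lid is shut and the gauge is held still, flat and snug with its nose about 25 mm under the lid, and the job is handed in; going in, it stuck at the lip and my push peaked near 13 N before I eased the downward pressure, and I viewed 11 pictures, one over your limit of 10.

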